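Clamp the sole template on the stitching pallet

ROBOT

A 6-joint arm with a two-finger parallel gripper is mounted at the origin on the work surface. World frame = base frame: x ahead of the robot, y to its left, z up, the work surface at z = 0. Lengths are in m, angles in rad, forces in N, time in s.
With the tool pointing down it reaches from about 0.35 to 0.775 m from the base axis. Payload 5.5 kg.
Tool frame: the origin (TCP) lies midway between the tips of the shut fingers; the grasp point (between the pads) lies 19 mm behind it; x points along the fingers, y is the direction in which the jaws open and shut, and the axes are right-handed (so a half turn about x gives the same grasp; the last joint's range is limited). The gripper opens to 85 mm and grips with 20 to 120 N. Pads are 22 mm wide; open, the fingers measure 114 mm over their backs; the gripper's body (76 mm by 85 mm) begins 54 mm behind the grasp point. The pads swing forward as they close: fully open they stand 13 mm farther back than shut.
Start: joints at [0.991, 0.313, 0.046, 1.304, 0, 1.431], TCP at [0.245, 0.52, 0.205] pointing down, gripper open.
Joint ranges: [-2.76, 2.76], [-0.86, 1.69], [-1.03, 1.26], [-2.2, 2.34], [-1.47, 1.5], [-3.14, 3.14]. Speed limits (rad/s): [2.57, 2.57, 3.14, 3.14, 3.14, 3.14].

INTERFACE

Orientations are given as a unit quaternion [w, x, y, z].
In Python, from workcell import env, optics, order, models gives the robot as it stands. The module is installed in compiled form; this text tells all that it offers.
- The arm moves only by the tool servo_tool, never from a script. Its argument "moves" is a list of rows, each a list of 5 numbers: the shift along the tool's x, y, z in cm, then the turn about the tool's x in rad, then the closure, from -1 (fully open) to 1 (shut). A call has exactly 10 rows; each row shifts and turns the commanded pose from where the row before left it, along the tool's axes as they then stand; what a row does not reach is not made up. A row lasts 1/8 s, in which the tool goes at most 62.5 mm and 10.7 degrees, less where a joint would pass 70% of its speed; a pose out of reach is approached as far as the arm can. A call is refused whole if a number of a shift passes 6.25 or a number of a turn 0.188, either way. A call with a gripper value outside its range is refused whole. The fingers move at their own pace and stop on an object; "grip_force" is the grip in N (left out, the last holds). Time passes only in rows, so rows that do not move let the fingers close, or fill a call up. It gives the time, the measured TCP pose, the force and the opening at its end, in the units of the state.
- env.get_state(): the state, without advancing time (a new reading comes with each control period).
- optics.read_camera(name): name is "scene" or "top"; returns a dict with "pixels" (400x640x3 uint8, blue, green, red), "vertical_fov" (degrees; the focal length in pixels is half the picture's height over the tangent of half this angle, whatever the lens; pixels are square), "cx", "cy" (the principal point, pixels), "k1" (the pictures are not rectified: a ray, as slopes to the right and down, at radius r is drawn at 1 + k1 r^2 times it, then the intrinsics apply), "extrinsics" (4x4, takes a point from world to camera coordinates). Camera axes: x right, y up, looking along -z (the intrinsics and any distortion apply to the point x, -y, -z); pixel columns grow to the right and rows downward; lengths in m; the calibration is good to about 2 mm. A picture is of the moment at which its call begins. There is no depth.
- order.hand_in(): hands the job in, once; it reports no verdict.
Trained networks look in a picture, given as the dict that the camera call returned (one of the last four; its "shot" number tells which), for a name from the list of things; names that differ only in an ending like _2 or _b are one class to them, and where a whole thing is asked for, a point or a joint stands for the part that bears it (a point fixed in the world has none). Each returns a list of dicts, best first, with "conf" (0 to 1); they miss things now and then, are a little off and sometimes report something else, mostly with a low value. They report only what shows in the picture. A call takes as long as a camera call. They do not tell look-alikes from the thing itself.
- models.outline_of(name, picture): "pixels" (400x640 bool, what is visible of it) and "location" ([column, row] in pixels, amid what is visible of it).
- models.pinpoint(name, picture): "location" ([column, row] in pixels: a listed point, or the origin of a listed thing).
The state is a dict: "clock": time; "joint_pos": joint angles; "qvel": joint speeds; "tau": joint torques, N m; "tcp_pos": TCP position; "orientation": TCP orientation; "wrist_force": force on the tool from outside, world axes, zero at the start; "ft_torque": the same for the moment, N m; "finger_gap": finger opening in m.
Only numpy, scipy, OpenCV 4.12 (cv2) and the standard library are available. Lean on these libraries where they do the work, as an engineer would, in place of code of your own. Each camera call takes 0.05 s, during which the arm holds its last target.

TASK

Clamp the white sole template on the yellow stitching pallet: first, with the cam lever still up, push the steel clamp strap round by its blue tab until it lies over the template against its stop, then press the red cam lever all the way down to level. Only push, nothing needs gripping or lifting: leave the template lying where it is and the thread cone, the oil bottle and the cardboard box standing in their places, and finish clear of everything.

Things in the scene. Friction and masses are not known exactly. Their poses are not given: they have to be found in the camera images.
- pallet: Yellow plate 20 mm thick, fixed, carrying the clamp. Origin: on the table, on the vertical axis of the clamp's pivot stud; the plate spans x -125 to 115, y -75 to 225 mm. y points from the stud to where the strap's end belongs; z up; the cam lever, hinged above the stud, moves in the y-z plane and points to -y. Locating pins reach 29 mm, a stop pin (x 21, y 75 mm) 44 mm above the table
- strap (a joint): Swing of the steel clamp strap about the stud axis, rad. 0 = along the pallet's +y, over the template, at its stop (hard end). Grows anticlockwise seen from above, the strap's end going to the pallet's -x side; starts 1.0 to 1.7, stays where left; about 2 N at the tab moves it. Bar 28 mm wide, reaching 175 mm from the stud axis, top 40 mm above the table
- strap_tab (a point): Centre of the blue upturned tab on the strap's end, 150 mm from the stud axis, 62 mm above the table: an upright plate 6 mm thick, 44 mm long along the strap, reaching from 40 to 85 mm above the table. Its broad faces look sideways, along the swing; push on either one
- lever (a joint): Angle of the cam lever, rad. 0 = 75 degrees above level (raised), 1.31 = level, pointing to the pallet's -y (hard end, locked). Starts 0 to 0.45; stiff, stays where it is left, takes about 6 N across its red pad to move it
- lever_pad (a point): Centre of the lever's red pad, 77.5 mm from the lever's hinge; the pad is 55 mm long along the lever, 26 mm wide, 12 mm thick; the lever's end is 105 mm from the hinge. Use the position only
- lever_hinge (a point): Centre of the cam lever's hinge: 64 mm above the table on the stud axis; the hinge axis is the pallet's x axis. The steel yoke round it is 36 mm wide along x and reaches 76 mm above the table; the 26 mm cam disc at the hinge reaches 77 mm
- template: White sole-shaped plastic board 187 x 86 mm, 5 mm thick, 120 g, loose on the pallet between four pins; origin on its underside (5 mm off the middle of its length), 20 mm above the table; long along its x. The strap passes about 1.5 mm above it
- thread_cone: White plastic thread cone, 60 mm wide at its foot, 80 mm tall, loose; origin at the centre of its underside. Stays put
- oil_bottle: Small yellow bottle with a red cap, 44 mm wide, 85 mm tall, loose; origin at the centre of its underside. Stays put
- needle_box: Small cardboard box 60 x 45 mm, 40 mm tall, loose; origin at the centre of its underside. Stays put
Mind the look-alikes: they are no part of the job. Of the things like the template, leave any that is green or orange; of the rest the larger one is meant.

How it is judged:
On the way, in this order (a step that is already met when the one before it is completed fails the run):
1. the strap lies over the template against its stop while the lever is still up (value of joint strap below 0.06 rad and value of joint lever below 0.7 rad), for 0.2 s.
2. the cam lever is pushed fully down with the strap in place (value of joint strap below 0.06 rad and value of joint lever above 1.2 rad), for 0.2 s.
At the end, for the whole second after the job is handed in: Strap within 0.06 rad of its stop over the template, cam lever within 0.11 rad (6 degrees) of level, both at rest; template within 12 mm of where it lay and flat; cone, bottle and box upright, within 30 mm of where they stood (all of step 2 and velocity of joint strap between -0.05 and 0.05 rad/s and velocity of joint lever between -0.05 and 0.05 rad/s and distance of template from where it was at the start of the episode below 0.012 m and angle between template's own z axis and vertical below 0.12 rad and linear speed of each of template, thread_cone, oil_bottle, needle_box below 0.02 m/s and distance of each of thread_cone, oil_bottle, needle_box from where it was at the start of the episode below 0.03 m and angle between each of thread_cone, oil_bottle, needle_box's own z axis and vertical below 0.2 rad); the robot touches nothing.
It fails at once if the template is lifted or shifted by more than 12 mm, or tipped (not (distance of template from where it was at the start of the episode below 0.012 m and angle between template's own z axis and vertical below 0.12 rad)).
It fails at once if a bystander is lifted, carried, knocked over or moved more than 30 mm (distance of any of thread_cone, oil_bottle, needle_box from where it was at the start of the episode above 0.03 m or angle between any of thread_cone, oil_bottle, needle_box's own z axis and vertical above 0.2 rad).
It also fails if it takes over 58 s, if anything falls off the work surface, if the arm or the gripper's body presses on something with over 40 N, if the wrist force passes 120 N, or if a joint passes its speed limit or range.

## Working session

There is one attempt and no reset: what is moved stays moved. The work goes in short steps, Python scripts to look and compute and a tool call to move; the robot and the scene stay as the last step left them, time stands still between calls to the robot, and variables do not carry over. Pictures are saved under pics/ and viewed, and the job is handed in when it is done.

Besides the shell and the picture viewer there is one more tool, called as name([rows], argument=value, ...), one row to a line, values as JSON. servo_tool: Moves the arm, as the interface text tells. Its arguments: {"type":"object","properties":{"moves":{"type":"array"},"grip_force":{"type":"number"}},"required":["moves"]}

```bash
mkdir -p pics; cat > h.py <<'E'
import numpy as np, cv2
from workcell import env, optics, order, models
def K(p):
    f=200/np.tan(np.radians(p["vertical_fov"])/2); 
    f=p["pixels"].shape[0]/2/np.tan(np.radians(p["vertical_fov"])/2)
    return f
def ray(p,uv):
    f=K(p); d=np.array([(uv[0]-p["cx"])/f,(uv[1]-p["cy"])/f]); s=d.copy()
    for _ in range(30): s=d/(1+p["k1"]*(s@s))
    T=np.array(p["extrinsics"]); R=T[:3,:3]; t=T[:3,3]
    o=-R.T@t; v=R.T@np.array([s[0],-s[1],-1]); return o,v/np.linalg.norm(v)
def atz(p,uv,z):
    o,v=ray(p,uv); return o+v*(z-o[2])/v[2]
def proj(p,X):
    T=np.array(p["extrinsics"]); c=T[:3,:3]@np.array(X)+T[:3,3]
    s=np.array([c[0],-c[1]])/-c[2]; s=s*(1+p["k1"]*(s@s)); return s*K(p)+[p["cx"],p["cy"]]
E
python3 - <<'E'
from h import *
for n in("scene","top"):
    p=optics.read_camera(n); cv2.imwrite(f"pics/{n}1.png",p["pixels"])
    print(n,p["vertical_fov"],p["cx"],p["cy"],p["k1"]); print(np.round(p["extrinsics"],3))
    zz=dict(pallet=0,strap_tab=.062,lever_hinge=.064,lever_pad=.13,template=.02,thread_cone=0,oil_bottle=0,needle_box=0)
    for k,z in zz.items():
        for d in models.pinpoint(k,p)[:3]: print(k,np.round(d["location"],1),round(d["conf"],2),np.round(atz(p,d["location"],z),3))
print(env.get_state())
E
```

```text
scene 48.79828631972419 318.3308195695425 204.58887671642293 -0.04190778406317405
[[-0.714  0.7    0.01   0.387]
 [-0.513 -0.532  0.674  0.191]
 [ 0.477  0.476  0.739 -1.426]
 [ 0.     0.     0.     1.   ]]
pallet [293.3 227.5] 0.89 [ 0.567 -0.071  0.   ]
strap_tab [346.8 204.4] 0.63 [0.445 0.008 0.062]
strap_tab [310.5 264.7] 0.59 [0.647 0.08  0.062]
lever_hinge [291.3 212.3] 0.72 [ 0.571 -0.072  0.064]
lever_pad [283.2 184.8] 0.91 [ 0.561 -0.11   0.13 ]
template [310.  265.9] 0.97 [0.63  0.061 0.02 ]
template [338.8 372.3] 0.94 [0.771 0.293 0.02 ]
template [450.5 232. ] 0.81 [0.291 0.241 0.02 ]
thread_cone [303.  174.8] 0.61 [ 0.408 -0.202  0.   ]
oil_bottle [224.9 210.4] 0.8 [ 0.663 -0.249  0.   ]
needle_box [290.9 210. ] 0.71 [ 0.53  -0.122  0.   ]
needle_box [264.7 180.3] 0.55 [ 0.506 -0.264  0.   ]
top 56.05550970808528 325.48745851092735 202.3366001485168 -0.08522575033342789
[[ 0.006 -1.     0.011 -0.015]
 [ 0.997  0.007  0.073 -0.525]
 [-0.073  0.01   0.997 -1.166]
 [ 0.     0.     0.     1.   ]]
pallet [345.7 187.9] 0.79 [ 0.573 -0.077  0.   ]
strap_tab [318.5 223.9] 0.85 [
[... 435 characters left out ...]
06.6 208.6] 0.79 [ 0.507 -0.274  0.   ]
{'clock': 0.9, 'joint_pos': array([ 9.91367257e-01,  3.13155998e-01,  4.61248815e-02,  1.30358485e+00,
       -2.26894508e-05,  1.43120774e+00]), 'qvel': array([ 0.00038506,  0.00131479, -0.00264059, -0.00032597, -0.00038473,
        0.00236453]), 'tau': array([-2.72169536e-04, -4.80444288e+01,  2.98816001e+01,  5.32224846e-06,
       -2.85796814e-04, -2.12337130e-05]), 'tcp_pos': array([0.24487679, 0.52032032, 0.20465844]), 'orientation': array([ 0.69010595,  0.15431347,  0.69004606, -0.15419974]), 'wrist_force': array([0.00640314, 0.69731992, 0.78008787]), 'ft_torque': array([ 0.02330966,  0.06077607, -0.00521884]), 'finger_gap': 0.08501515622421067}
```

View pics/scene1.png

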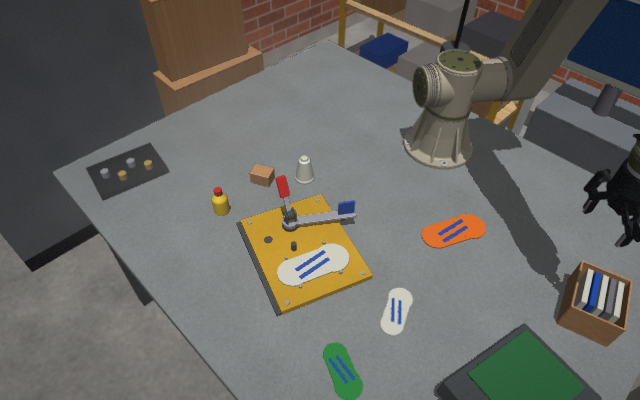

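View pics/top1.png

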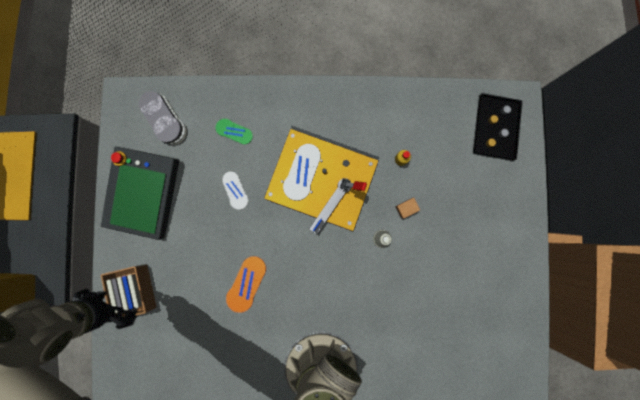

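```bash
python3 - <<'E'
import cv2
a=cv2.imread("pics/top1.png")[110:260,270:430]; b=cv2.imread("pics/scene1.png")[130:330,200:400]
cv2.imwrite("pics/ct.png",cv2.resize(a,None,fx=4.5,fy=4,interpolation=2) if 0 else cv2.resize(a,(640,600),interpolation=2)); cv2.imwrite("pics/cs.png",cv2.resize(b,(600,600),interpolation=2))
E
```

```text
(no output)
```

View pics/ct.png

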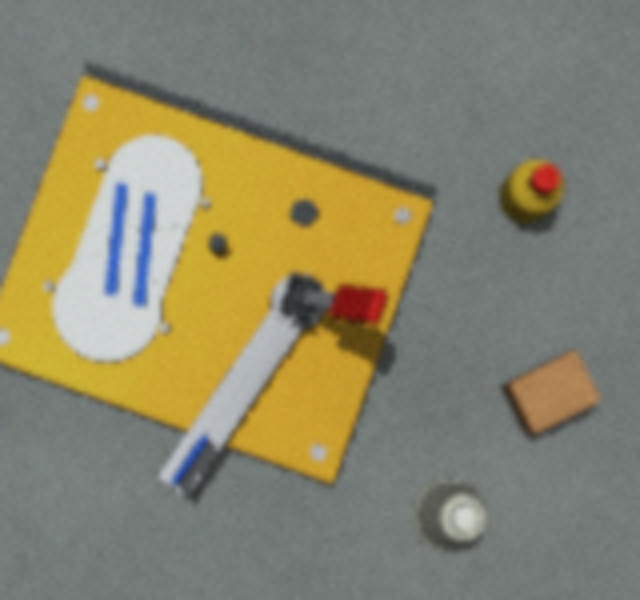

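View pics/cs.png

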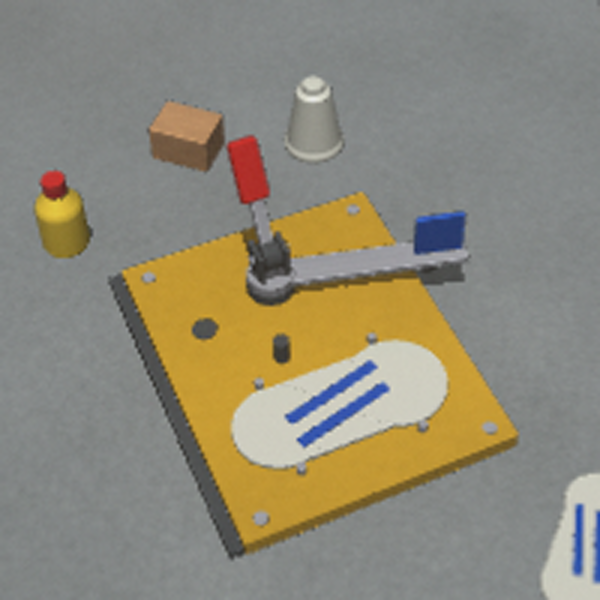

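The only white template on the pallet is at top (303,169). The smaller white one (235,190), the green one (234,131) and the orange one (246,284) are look-alikes. The crop confirms the choice. The strap tab is at top (318,224) and the red lever pad at (359,186). Next I'll fit the pallet pose, strap angle and lever angle.

```bash
cat > fit.py <<'E'
from h import *
from scipy.optimize import least_squares
def rect(p):
    im=p["pixels"]; hsv=cv2.cvtColor(im,cv2.COLOR_BGR2HSV)
    m=cv2.inRange(hsv,(18,150,110),(30,255,255)); n,l,s,c=cv2.connectedComponentsWithStats(m)
    c0=proj(p,[.58,-.0,.02]); 
    i=max(range(1,n),key=lambda i:s[i,4] if np.hypot(*(c[i]-c0))<60 else 0)
    pts=np.argwhere(l==i)[:,::-1]; hull=cv2.convexHull(pts.astype(np.int32))[:,0]
    w=np.array([atz(p,h,.02)[:2] for h in hull])
    return cv2.minAreaRect((w*1000).astype(np.float32))
def meas():
    P={n:optics.read_camera(n) for n in("scene","top")}
    return P
E
python3 - <<'E'
from fit import *
P=meas()
for n,p in P.items():
    r=rect(p); print(n,r); print(np.round(cv2.boxPoints(r)))
def pts(q):
    x,y,a,s,l=q; c,S=np.cos(a),np.sin(a)
    W=lambda X:np.array([x+c*X[0]-S*X[1],y+S*X[0]+c*X[1],X[2]])
    th=np.radians(75)-l
    return dict(pallet=W([0,0,0]),lever_hinge=W([0,0,.064]),strap_tab=W([-.15*np.sin(s),.15*np.cos(s),.0625]),lever_pad=W([0,-.0775*np.cos(th),.064+.0775*np.sin(th)])),W
obs=[]
for n,p in P.items():
    for k in("pallet","lever_hinge","strap_tab","lever_pad"):
        d=models.pinpoint(k,p)
        if k=="strap_tab": d=[e for e in d if np.hypot(*(atz(p,e["location"],.062)[:2]-[.45,.01]))<.03]
        if d: obs.append((p,k,d[0]["location"]))
res=lambda q:np.concatenate([(proj(p,pts(q)[0][k])-np.array(u)) for p,k,u in obs])
# pallet corners from rect (average), as pseudo obs: yaw
ys=[]
for p in P.values():
    b=cv2.boxPoints(rect(p))/1000
    ys.append(b)
def corners(q):
    W=pts(q)[1]; return np.array([W([a,b,.02])[:2] for a in(-.125,.115) for b in(-.075,.225)])
def full(q):
    c=corners(q); e=[]
    for b in ys:
        for k in c:
            j=np.argmin(np.hypot(*(b-k).T)); e+=list((b[j]-k)/.0015)
    return np.concatenate([res(q),np.array(e)*.5])
best=least_squares(full,[.575,-.08,-.3,1.3,.2],loss="soft_l1")
print(np.round(best.x,4)); print(np.round(best.fun,1)); q=best.x
for k,v in pts(q)[0].items(): print(k,np.round(v,4))
np.save("q.npy",q)
for n,p in P.items():
    im=p["pixels"].copy()
    for v in list(pts(q)[0].values())+[np.r_[c,.02] for c in corners(q)]:
        u=proj(p,v); cv2.circle(im,tuple(int(round(t*8)) for t in u),12,(255,0,255),-1,shift=3)
    o=(230,130) if n=="scene" else (260,110)
    cv2.imwrite(f"pics/f_{n}.png",cv2.resize(im[o[1]:o[1]+180,o[0]:o[0]+160],None,fx=3.3,fy=3.3,interpolation=2))
E
python3 - <<'E'
import cv2,numpy as np
cv2.imwrite("pics/f.png",cv2.resize(np.hstack([cv2.imread(f"pics/f_{n}.png") for n in("scene","top")]),(800,450)))
E
```

```text
scene ((602.716552734375, 7.352508544921875), (305.7696838378906, 238.30751037597656), 70.232666015625)
[[ 439.  -96.]
 [ 663. -177.]
 [ 767.  111.]
 [ 542.  192.]]
top ((598.9246215820312, 1.8969879150390625), (297.9830627441406, 239.12783813476562), 70.25668334960938)
[[ 436.  -98.]
 [ 661. -179.]
 [ 762.  102.]
 [ 537.  183.]]
[ 0.5782 -0.0696 -0.3468  1.3353  0.2622]
[-2.7  1.9 -0.3  3.  -1.9  1.1  1.8  1.1 -0.1 -1.5 -3.  -2.7 -0.1  1.6
  0.3  1.1  1.2  0.5  1.7  2.3  0.8  0.8  1.2  2.7  0.3 -0.1 -0.1 -0.7
  0.1  0.2 -0.3 -0.4]
pallet [ 0.5782 -0.0696  0.    ]
lever_hinge [ 0.5782 -0.0696  0.064 ]
strap_tab [0.4529 0.0129 0.0625]
lever_pad [ 0.565  -0.106   0.1311]
```

View pics/f.png

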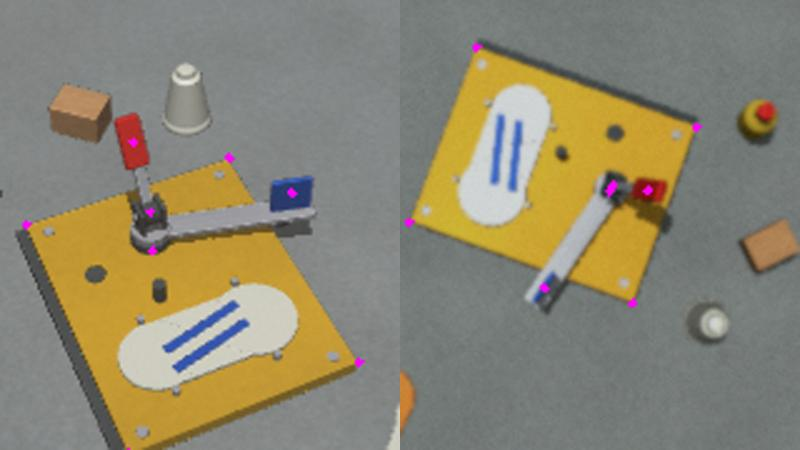

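```bash
cat > plan.py <<'E'
from h import *
from scipy.spatial.transform import Rotation as Ro
def st():
    s=env.get_state(); w,x,y,z=s["orientation"]; return s,Ro.from_quat([x,y,z,w])
def rows(R,p,wps):
    # wps: list of (pos, yaw-turn about tool x for this row); returns rows cm
    out=[]
    for q,t in wps:
        d=R.inv().apply(np.array(q)-p)*100; out.append([*np.round(d,2),round(t,3)]); p=p+R.apply(np.round(d,2)/100); R=R*Ro.from_rotvec([round(t,3),0,0])
    return out,p,R
def yawdir(v): return np.arctan2(v[1],v[0])
E
python3 - <<'E'
from plan import *
s,R=st(); print(s["clock"],s["tcp_pos"],np.round(R.as_matrix(),3),s["joint_pos"])
q=np.load("q.npy"); 
O=q[:2]; ang=lambda sw:q[2]+np.pi/2+sw  # world direction of strap
print("strap dir start/end",ang(q[3]),ang(0),"jaw yaw",yawdir(R.apply([0,1,0])))
E
```

```text
1.4 [0.24485192 0.5203017  0.20462266] [[ 0.     0.426  0.905]
 [ 0.     0.905 -0.426]
 [-1.     0.     0.   ]] [ 9.91381528e-01  3.13202908e-01  4.61027649e-02  1.30361732e+00
 -1.50744150e-05  1.43123688e+00]
strap dir start/end 2.559337812760126 1.2239922344589913 jaw yaw 1.1309409710443614
```

```bash
python3 - <<'E'
from plan import *
s,R=st(); q=np.load("q.npy"); O=q[:2]; s0=q[3]
a=q[2]+np.pi/2+s0; u=np.array([np.cos(a),np.sin(a)]); t=np.array([-u[1],u[0]])
S=O+.15*u+.05*t; p=s["tcp_pos"]; print(S)
dy=-(a-yawdir(R.apply([0,1,0])))
w=[(np.r_[p[:2]+(S-p[:2])*i/13,.2],dy/13) for i in range(1,14)]+[(np.r_[S,.2-.145*i/6],0) for i in range(1,7)]+[(np.r_[S,.055],0)]
for r in rows(R,p,w)[0]: print(r)
E
```

```text
[ 0.42540063 -0.02884016]
[np.float64(0.46), np.float64(-3.23), np.float64(3.06), np.float64(-0.11)]
[np.float64(0.0), np.float64(-3.55), np.float64(2.68), np.float64(-0.11)]
[np.float64(0.0), np.float64(-3.82), np.float64(2.27), np.float64(-0.11)]
[np.float64(0.0), np.float64(-4.04), np.float64(1.85), np.float64(-0.11)]
[np.float64(0.0), np.float64(-4.23), np.float64(1.39), np.float64(-0.11)]
[np.float64(0.0), np.float64(-4.35), np.float64(0.91), np.float64(-0.11)]
[np.float64(0.0), np.float64(-4.42), np.float64(0.44), np.float64(-0.11)]
[np.float64(0.0), np.float64(-4.45), np.float64(-0.06), np.float64(-0.11)]
[np.float64(0.0), np.float64(-4.41), np.float64(-0.54), np.float64(-0.11)]
[np.float64(0.0), np.float64(-4.33), np.float64(-1.03), np.float64(-0.11)]
[np.float64(0.0), np.float64(-4.19), np.float64(-1.49), np.float64(-0.11)]
[np.float64(0.0), np.float64(-4.0), np.float64(-1.95), np.float64(-0.11)]
[np.float64(0.0), np.float64(-3.76), np.float64(-2.37), np.float64(-0.11)]
[np.float64(2.42), np.float64(0.0), np.float64(0.0), 0]
[np.float64(2.41), np.float64(0.0), np.float64(0.0), 0]
[np.float64(2.42), np.float64(0.0), np.float64(0.0), 0]
[np.float64(2.42), np.float64(0.0), np.float64(0.0), 0]
[np.float64(2.41), np.float64(0.0), np.float64(0.0), 0]
[np.float64(2.42), np.float64(0.0), np.float64(0.0), 0]
[np.float64(0.0), np.float64(0.0), np.float64(0.0), 0]
```

servo_tool([
  [0.5, -3.2, 3.1, -0.11, 1],
  [0, -3.5, 2.7, -0.11, 1],
  [0, -3.8, 2.3, -0.11, 1],
  [0, -4.0, 1.8, -0.11, 1],
  [0, -4.2, 1.4, -0.11, 1],
  [0, -4.3, 0.9, -0.11, 1],
  [0, -4.4, 0.4, -0.11, 1],
  [0, -4.4, 0, -0.11, 1],
  [0, -4.4, -0.5, -0.11, 1],
  [0, -4.3, -1.0, -0.11, 1],
])

```text
clock: 2.65
tcp_pos: [0.3852, 0.0998, 0.1999]
orientation: [0.669, -0.23, 0.668, 0.23]
wrist_force: [-0.5, 0.5, -0.4]
finger_gap: 0.0001
```

servo_tool([
  [0, -4.2, -1.5, -0.11, 1],
  [0, -4.0, -2.0, -0.11, 1],
  [0, -3.8, -2.4, -0.11, 1],
  [0, 0, 0, 0, 1],
  [0, 0, 0, 0, 1],
  [1, 0, 0, 0, 1],
  [2, 0, 0, 0, 1],
  [2, 0, 0, 0, 1],
  [1, 0, 0, 0, 1],
  [0, 0, 0, 0, 1],
])

```text
clock: 3.9
tcp_pos: [0.4254, -0.0257, 0.1389]
orientation: [0.622, -0.336, 0.622, 0.337]
wrist_force: [-0.6, -0.2, -0.5]
finger_gap: 0.0001
```

```bash
python3 - <<'E'
from plan import *
s,R=st(); print(s["clock"],s["tcp_pos"],s["finger_gap"],yawdir(R.apply([0,1,0])),s["wrist_force"])
ims=[]
for n,o in(("scene",(230,60)),("top",(240,110))):
    p=optics.read_camera(n); print(proj(p,s["tcp_pos"])); ims.append(cv2.resize(p["pixels"][o[1]:o[1]+200,o[0]:o[0]+200],(400,400),interpolation=2))
    for d in models.pinpoint("strap_tab",p)[:2]: print(d["location"],d["conf"],atz(p,d["location"],.0625))
cv2.imwrite("pics/a.png",np.hstack(ims))
E
```

```text
3.9 [ 0.42539782 -0.02568931  0.13890272] 0.00010074252922294186 2.562111987170037 [-0.64466051 -0.2405016  -0.54292076]
[344.24765118 173.22871984]
[346.5, 201.5] 0.95 [0.43877576 0.0006838  0.0625    ]
[305.2, 173.0] 0.73 [ 0.4426461  -0.15498607  0.0625    ]
[330.51720622 234.38416217]
[355.6, 186.1] 0.66 [ 0.57172862 -0.10337703  0.0625    ]
```

View pics/a.png

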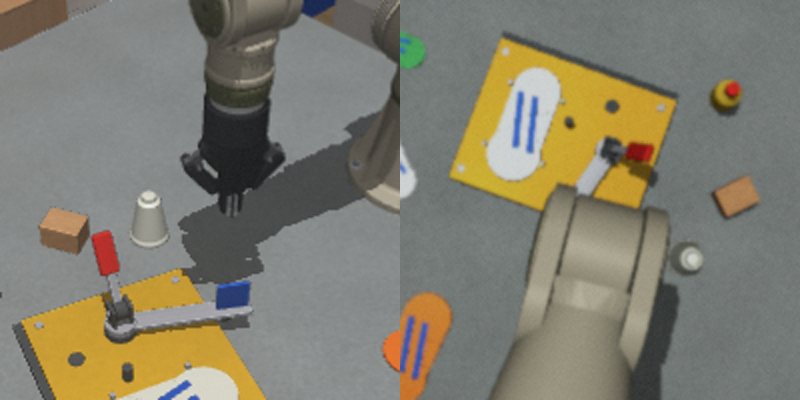

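Fingers are shut beside the tab on its pushing side, with the tip near scene (345,167) and the tab at (346,203). Next I'll descend and close in.

servo_tool([
  [1.5, 0, 0, 0, 1],
  [2, 0, 0, 0, 1],
  [2, 0, 0, 0, 1],
  [2, 0.3, 0, 0, 1],
  [0.8, 0, 0, 0, 1],
  [0, 0, 0.5, 0, 1],
  [0, 0, 0.7, 0, 1],
  [0, 0, 0.7, 0, 1],
  [0, 0, 0.7, 0, 1],
  [0, 0, 0.5, 0, 1],
])

```text
clock: 5.35
tcp_pos: [0.4412, 0.0016, 0.0568]
orientation: [0.622, -0.336, 0.622, 0.336]
wrist_force: [0.2, 0.8, 0.1]
finger_gap: -0.0001
```

```bash
cat > look.py <<'E'
from plan import *
import sys
s,R=st(); print(s["clock"],s["tcp_pos"],"yaw",yawdir(R.apply([0,1,0])),s["wrist_force"])
q=np.load("q.npy"); c,S=np.cos(q[2]),np.sin(q[2]); d=s["tcp_pos"][:2]-q[:2]; pp=np.array([c*d[0]+S*d[1],-S*d[0]+c*d[1]])
print("tcp pallet",pp,"phi",np.arctan2(-pp[0],pp[1]),"r",np.hypot(*pp))
ims=[]
for n,o in(("scene",(210,100)),("top",(240,90))):
    p=optics.read_camera(n); ims.append(cv2.resize(p["pixels"][o[1]:o[1]+200,o[0]:o[0]+200],(400,400),interpolation=2))
cv2.imwrite(f"pics/{sys.argv[1]}.png",np.hstack(ims))
E
python3 look.py b
```

```text
5.35 [0.44115506 0.00158717 0.05676302] yaw 2.5615192869654924 [0.22005643 0.7516053  0.07175568]
tcp pallet [-0.15305105  0.02034237] phi 1.438658458512614 r 0.1543970054355863
```

View pics/b.png

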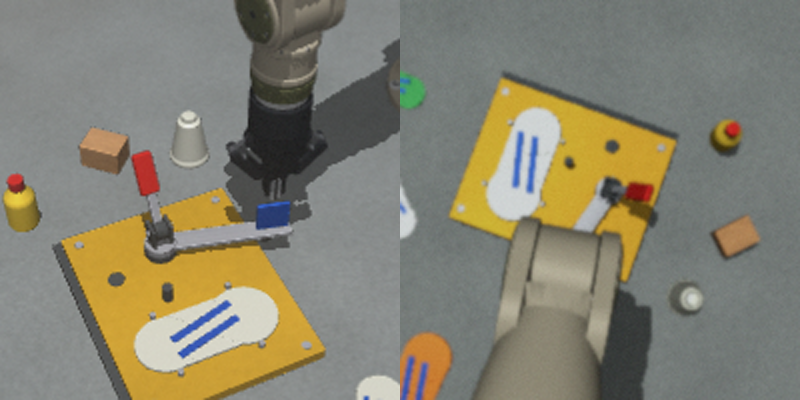

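The fingertips stand right behind the blue tab (crop 275,200, i.e. scene about (347,200)). Now the sweep.

servo_tool([
  [0, 0.0, 0.8, 0.05, 1],
  [0, 0.04, 1.05, 0.07, 1],
  [0, 0.04, 1.05, 0.07, 1],
  [0, 0.04, 1.05, 0.07, 1],
  [0, 0.04, 1.05, 0.07, 1],
  [0, 0.04, 1.05, 0.07, 1],
  [0, 0.04, 1.05, 0.07, 1],
  [0, 0.04, 1.05, 0.07, 1],
  [0, 0.04, 1.05, 0.07, 1],
  [0, 0.04, 0.8, 0.05, 1],
])

```text
clock: 6.7
tcp_pos: [0.5131, 0.0672, 0.0563]
orientation: [0.697, -0.115, 0.698, 0.116]
wrist_force: [-2.7, 1.4, 2.1]
finger_gap: 0.0003
```

```bash
python3 look.py c
```

```text
6.7 [0.51311643 0.06718464 0.05632271] yaw 1.8995287604157503 [-2.65207956  1.39361754  2.12027577]
tcp pallet [-0.10767017  0.10649365] phi 0.7908916629260887 r 0.15143897261074193
```

View pics/c.png

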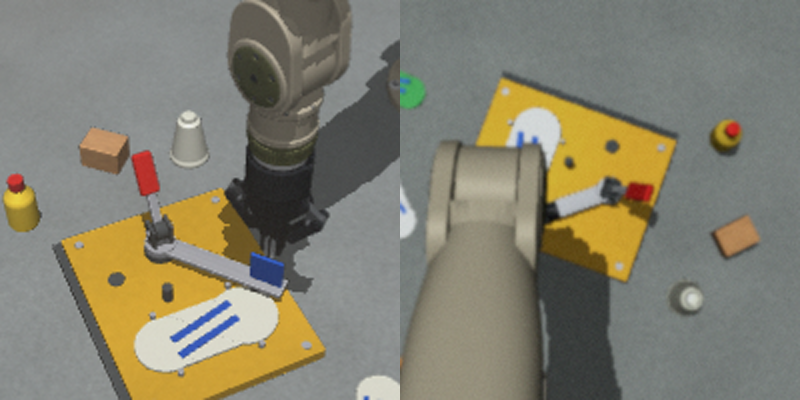

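The strap follows the fingers and is now about 0.70 rad, with the tab at scene (343,234).

servo_tool([
  [0, 0.04, 0.8, 0.05, 1],
  [0, 0.05, 1.05, 0.07, 1],
  [0, 0.05, 1.05, 0.07, 1],
  [0, 0.05, 1.05, 0.07, 1],
  [0, 0.05, 1.05, 0.07, 1],
  [0, 0.05, 1.05, 0.07, 1],
  [0, 0.05, 1.05, 0.07, 1],
  [0, 0.05, 1.05, 0.07, 1],
  [0, 0.05, 0.9, 0.06, 1],
  [0, 0, 0, 0, 1],
])

```text
clock: 8.05
tcp_pos: [0.603, 0.0765, 0.0565]
orientation: [0.701, 0.095, 0.701, -0.095]
wrist_force: [-1.0, -0.2, -0.4]
finger_gap: -0.0
```

```bash
python3 look.py d
```

```text
8.05 [0.60299637 0.07648    0.05645928] yaw 1.302179514397535 [-1.01684976 -0.22209308 -0.36543682]
tcp pallet [-0.02630077  0.14578524] phi 0.17848777346681058 r 0.1481386726004324
```

View pics/d.png

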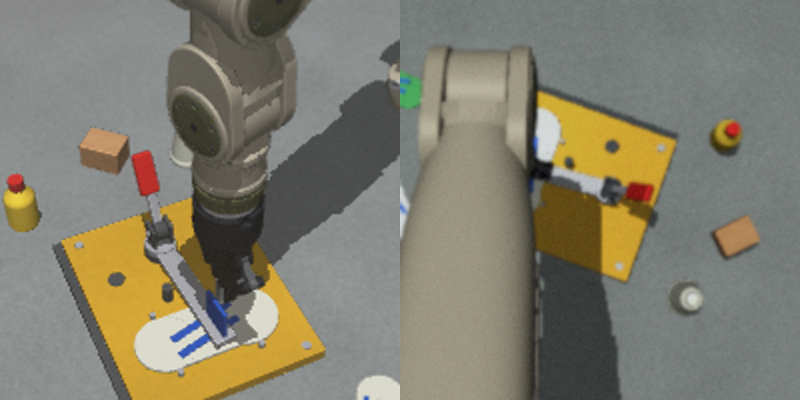

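The strap is about 0.08 rad short of the stop, so I'll finish gently and watch the force.

servo_tool([
  [0, 0, 0.3, 0.02, 1],
  [0, 0, 0.3, 0.02, 1],
  [0, 0, 0.2, 0.02, 1],
  [0, 0, 0.2, 0.02, 1],
  [0, 0, 0.1, 0, 1],
  [0, 0, 0.1, 0, 1],
  [0, 0, 0, 0, 1],
  [0, 0, 0, 0, 1],
  [0, 0, 0, 0, 1],
  [0, 0, 0, 0, 1],
])

```text
clock: 9.4
tcp_pos: [0.6143, 0.0731, 0.0567]
orientation: [0.696, 0.123, 0.696, -0.123]
wrist_force: [-0.6, 0.7, 1.0]
finger_gap: -0.0002
```

servo_tool([
  [0, 0, 0.1, 0, 1],
  [0, 0, 0.1, 0, 1],
  [0, 0, 0, 0, 1],
  [0, 0, 0, 0, 1],
  [0, 0, 0, 0, 1],
  [0, 0, 0, 0, 1],
  [0, 0, 0, 0, 1],
  [0, 0, 0, 0, 1],
  [0, 0, 0, 0, 1],
  [0, 0, 0, 0, 1],
])

```text
clock: 10.65
tcp_pos: [0.6152, 0.0728, 0.0565]
orientation: [0.696, 0.123, 0.697, -0.123]
wrist_force: [-5.0, 3.0, 2.9]
finger_gap: -0.0003
```

```bash
python3 look.py e
```

```text
10.65 [0.61521988 0.07283451 0.0565039 ] yaw 1.221270814441389 [-5.00614641  2.97150397  2.85751045]
tcp pallet [-0.01356593  0.14651149] phi 0.09232970516517079 r 0.14713819972635128
```

View pics/e.png

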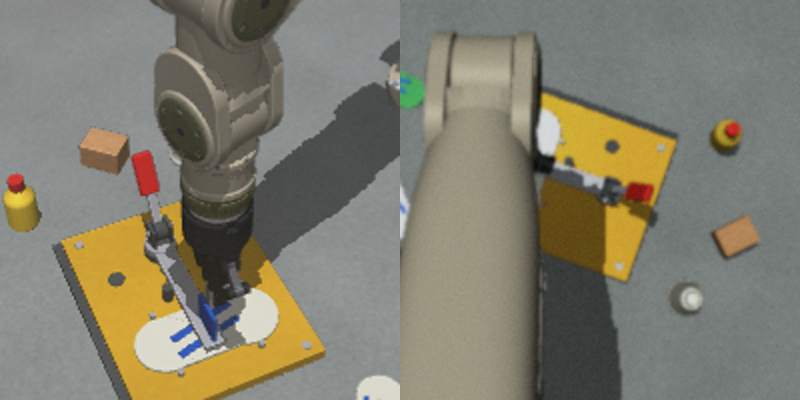

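servo_tool([
  [0, 0, 0.1, 0, 1],
  [0, 0, 0.1, 0, 1],
  [0, 0, 0.1, 0, 1],
  [0, 0, 0, 0, 1],
  [0, 0, 0, 0, 1],
  [0, 0, 0, 0, 1],
  [0, 0, 0, 0, 1],
  [0, 0, 0, 0, 1],
  [0, 0, 0, 0, 1],
  [0, 0, 0, 0, 1],
])

```text
clock: 12.0
tcp_pos: [0.6154, 0.0728, 0.0564]
orientation: [0.694, 0.123, 0.699, -0.122]
wrist_force: [-11.0, 4.8, 6.8]
finger_gap: -0.0
```

The tip moved only 0.2 mm for a 3 mm command and the force rose to about 13 N, so the strap is at its stop. Backing off and up.

servo_tool([
  [0, 0, -0.8, 0, 1],
  [0, 0, -1.5, 0, 1],
  [0, 0, -1.5, 0, 1],
  [0, 0, -1.0, 0, 1],
  [-2, 0, 0, 0, 1],
  [-3.5, 0, 0, 0, 1],
  [-4, 0, 0, 0, 1],
  [-4, 0, 0, 0, 1],
  [-3.5, 0, 0, 0, 1],
  [-1, 0, 0, 0, 1],
])

```text
clock: 13.25
tcp_pos: [0.5751, 0.0879, 0.2393]
orientation: [0.698, 0.123, 0.695, -0.123]
wrist_force: [-0.4, -0.9, 0.0]
finger_gap: -0.0001
```

```bash
python3 look.py f; python3 - <<'E'
from plan import *
s,R=st(); q=np.load("q.npy"); c,S=np.cos(q[2]),np.sin(q[2])
W=lambda x,y,z:np.array([q[0]+c*x-S*y,q[1]+S*x+c*y,z])
p=s["tcp_pos"]; T=W(0,.035,.235)
dy=-(q[2]+np.pi-yawdir(R.apply([0,1,0])));print(dy)
for r in rows(R,p,[(p+(T-p)*i/10,dy/10) for i in range(1,11)])[0]: print([float(v) for v in r])
for n in("scene","top"):
  pc=optics.read_camera(n)
  for k in("lever_pad","strap_tab"):
    for d in models.pinpoint(k,pc)[:2]: print(n,k,d["location"],d["conf"])
  for l in(.0,.15,.262,.4):
    th=np.radians(75)-l; print(l,proj(pc,W(0,-.0775*np.cos(th),.064+.0775*np.sin(th))),"end",proj(pc,W(0,-.105*np.cos(th),.064+.105*np.sin(th))))
  print("tab0",proj(pc,W(0,.15,.0625)))
E
```

```text
13.25 [0.57512669 0.08788231 0.23930165] yaw 1.2209451512890164 [-0.42496286 -0.86739047  0.04576084]
tcp pallet [-0.05638677  0.14703596] phi 0.3661928126562921 r 0.15747711794487915
-1.573847376924275
[0.02, -1.12, 0.57, -0.157]
[0.03, -1.19, 0.4, -0.157]
[0.02, -1.24, 0.2, -0.157]
[0.03, -1.25, 0.0, -0.157]
[0.02, -1.24, -0.19, -0.157]
[0.03, -1.2, -0.38, -0.157]
[0.02, -1.12, -0.57, -0.157]
[0.03, -1.02, -0.73, -0.157]
[0.02, -0.89, -0.88, -0.157]
[0.02, -0.74, -1.01, -0.157]
scene lever_pad [281.1, 187.2] 0.73
scene strap_tab [313.5, 255.1] 0.65
0.0 [285.44236555 188.81481125] end [283.87498283 179.30592912]
0.15 [283.88951939 187.02946884] end [281.76746075 176.97422596]
0.262 [282.83236652 186.1231948 ] end [280.34361685 175.83099095]
0.4 [281.67032843 185.5162008 ] end [278.79139276 175.12784276]
tab0 [313.46200924 258.14505344]
top lever_pad [356.6, 183.8] 0.76
top lever_pad [302.1, 165.4] 0.16
top strap_tab [303.1, 168.1] 0.81
0.0 [352.78445594 183.08508092] end [355.98225603 182.78529888]
0.15 [356.27332282 184.57361673] end [360.80617247 184.85225447]
0.262 [358.68159991 185.66802776] end [364.11925126 186.36738792]
0.4 [361.36195759 186.97006423] end [367.78244682 188.16251005]
tab0 [298.48220013 167.04765699]
```

View pics/f.png

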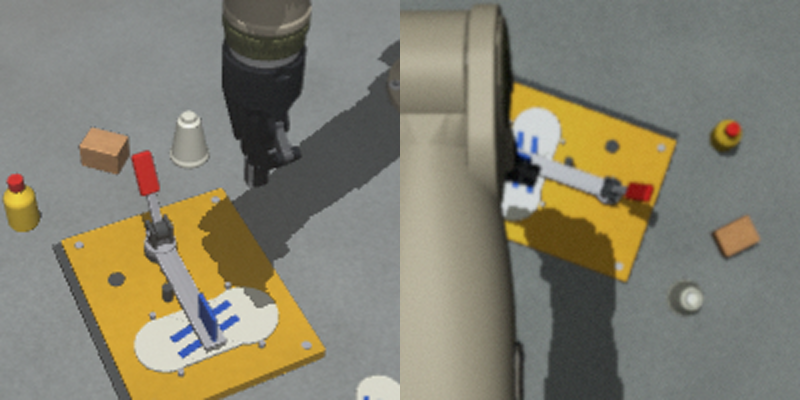

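The strap lies over the template against the stop pin (crop 168,290). Lever unmoved at about 0.2–0.26 rad. Moving to the lever's +y side with the jaw turned along pallet x.

servo_tool([
  [0, -1.1, 0.6, -0.157, 1],
  [0, -1.2, 0.4, -0.157, 1],
  [0, -1.2, 0.2, -0.157, 1],
  [0, -1.3, 0, -0.157, 1],
  [0, -1.2, -0.2, -0.157, 1],
  [0, -1.2, -0.4, -0.157, 1],
  [0, -1.1, -0.6, -0.157, 1],
  [0, -1.0, -0.7, -0.157, 1],
  [0, -0.9, -0.9, -0.157, 1],
  [0, -0.7, -1.0, -0.16, 1],
])

```text
clock: 14.9
tcp_pos: [0.5885, -0.0364, 0.2357]
orientation: [0.578, -0.407, 0.578, 0.408]
wrist_force: [0.7, 0.2, 0.4]
finger_gap: -0.0002
```

```bash
python3 look.py g
```

```text
14.9 [ 0.58854616 -0.03636216  0.23569165] yaw 2.7991819598513974 [0.70017206 0.15827758 0.43924332]
tcp pallet [-0.00153631  0.03474974] phi 0.04418193599889 r 0.03478368076418316
```

View pics/g.png

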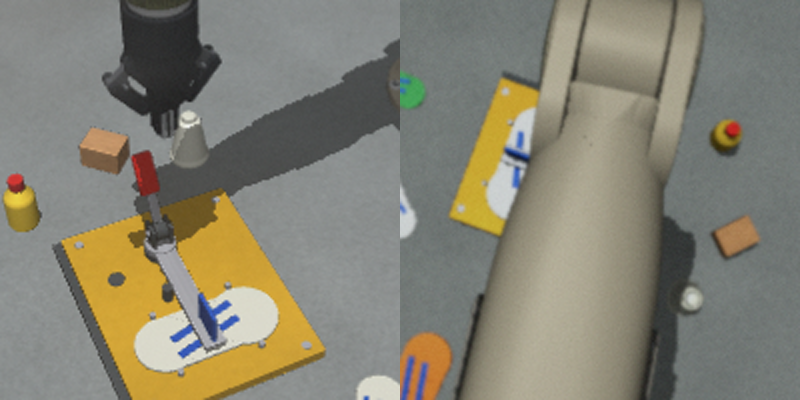

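servo_tool([
  [1.7, 0, 0, 0, 1],
  [2.5, 0, 0, 0, 1],
  [2.5, 0, 0, 0, 1],
  [2, 0, 0, 0, 1],
  [1, 0, 0, 0, 1],
  [0, 0, -1.0, 0, 1],
  [0, 0, -1.0, 0, 1],
  [0, 0, -1.0, 0, 1],
  [0, 0, -0.8, 0, 1],
  [0, 0, -0.5, 0, 1],
])

```text
clock: 16.25
tcp_pos: [0.5741, -0.0772, 0.1399]
orientation: [0.579, -0.406, 0.579, 0.406]
wrist_force: [0.1, 0.3, 0.7]
finger_gap: 0.0004
```

```bash
python3 look.py i
```

```text
16.25 [ 0.57414377 -0.0772036   0.13993434] yaw 2.7931362342278314 [0.10953547 0.2740774  0.7435415 ]
tcp pallet [-0.00119948 -0.00855545] phi 3.0022993286033035 r 0.008639120996245097
```

View pics/i.png

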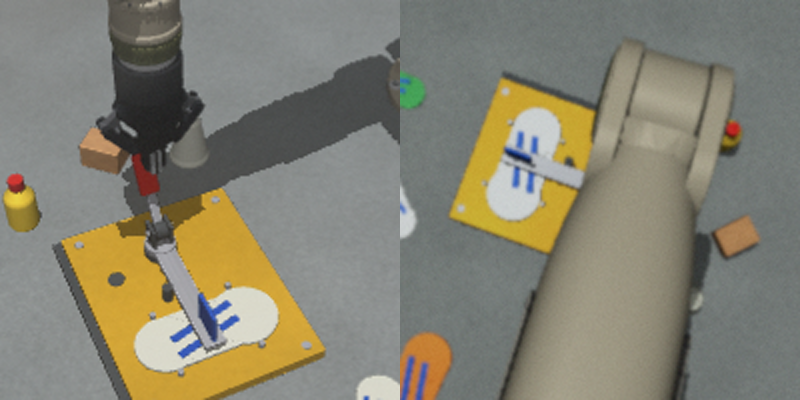

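The fingertips stand on the lever's upper (+y) face, over the pad (crop 150,165). Now pushing it down along its arc.

servo_tool([
  [0, 0, -0.45, 0, 1],
  [0.1, 0, -0.45, 0, 1],
  [0.2, 0, -0.5, 0, 1],
  [0.25, 0, -0.45, 0, 1],
  [0.25, 0, -0.45, 0, 1],
  [0.3, 0, -0.45, 0, 1],
  [0.35, 0, -0.4, 0, 1],
  [0.35, 0, -0.4, 0, 1],
  [0.35, 0, -0.4, 0, 1],
  [0.4, 0, -0.35, 0, 1],
])

```text
clock: 17.6
tcp_pos: [0.5604, -0.1171, 0.115]
orientation: [0.579, -0.407, 0.578, 0.405]
wrist_force: [-0.1, 1.1, 4.9]
finger_gap: -0.0004
```

```bash
python3 look.py j
```

```text
17.6 [ 0.56036295 -0.11708962  0.11501742] yaw 2.7942309179203257 [-0.08149965  1.06644891  4.93089554]
tcp pallet [-0.00060283 -0.05075082] phi 3.12971495523034 r 0.050754398549441714
```

View pics/j.png

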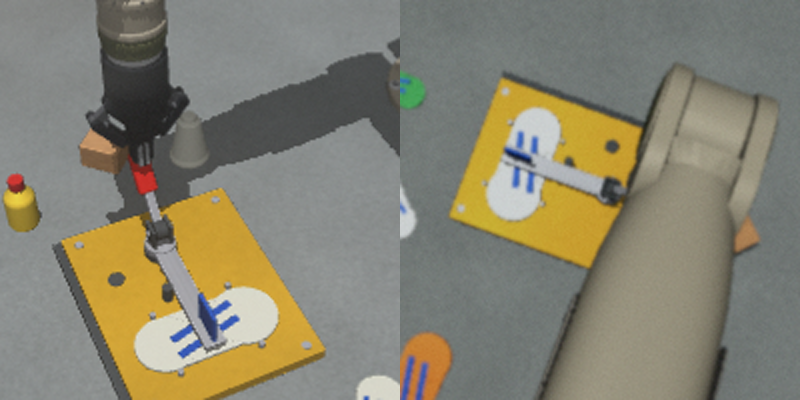

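Contact has been made (about 5 N up) and the lever is turning. Continuing down.

servo_tool([
  [0.45, 0, -0.3, 0, 1],
  [0.45, 0, -0.3, 0, 1],
  [0.45, 0, -0.25, 0, 1],
  [0.45, 0, -0.25, 0, 1],
  [0.5, 0, -0.2, 0, 1],
  [0.5, 0, -0.15, 0, 1],
  [0.5, 0, -0.15, 0, 1],
  [0.4, 0, -0.1, 0, 1],
  [0.3, 0, 0, 0, 1],
  [0, 0, 0, 0, 1],
])

```text
clock: 18.95
tcp_pos: [0.5542, -0.1336, 0.0745]
orientation: [0.579, -0.407, 0.579, 0.405]
wrist_force: [1.7, -1.2, 2.9]
finger_gap: 0.0
```

```bash
python3 look.py k
```

```text
18.95 [ 0.55423867 -0.13360812  0.07446132] yaw 2.7936808563283844 [ 1.71063511 -1.20071751  2.91620546]
tcp pallet [-0.00074795 -0.06836747] phi 3.130652892001568 r 0.06837156531582654
```

View pics/k.png

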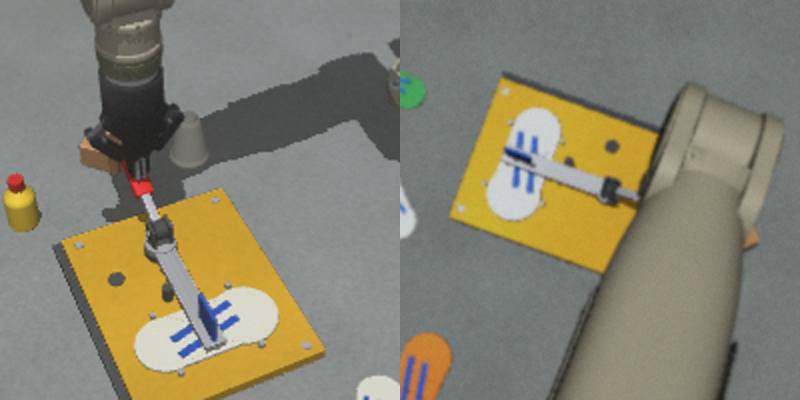

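servo_tool([
  [0.15, 0, 0, 0, 1],
  [0.15, 0, 0, 0, 1],
  [0.1, 0, 0, 0, 1],
  [0.1, 0, 0, 0, 1],
  [0, 0, 0, 0, 1],
  [0, 0, 0, 0, 1],
  [0, 0, 0, 0, 1],
  [0, 0, 0, 0, 1],
  [0, 0, 0, 0, 1],
  [0, 0, 0, 0, 1],
])

```text
clock: 20.3
tcp_pos: [0.5541, -0.1334, 0.0696]
orientation: [0.579, -0.406, 0.579, 0.405]
wrist_force: [-1.1, -1.7, 5.6]
finger_gap: -0.0002
```

servo_tool([
  [0.1, 0, 0, 0, 1],
  [0.1, 0, 0, 0, 1],
  [0, 0, 0, 0, 1],
  [0, 0, 0, 0, 1],
  [0, 0, 0, 0, 1],
  [0, 0, 0, 0, 1],
  [0, 0, 0, 0, 1],
  [0, 0, 0, 0, 1],
  [0, 0, 0, 0, 1],
  [0, 0, 0, 0, 1],
])

```text
clock: 21.55
tcp_pos: [0.554, -0.1335, 0.0676]
orientation: [0.579, -0.406, 0.579, 0.405]
wrist_force: [-0.8, -1.6, 5.5]
finger_gap: -0.0001
```

servo_tool([
  [0.1, 0, 0, 0, 1],
  [0.1, 0, 0, 0, 1],
  [0.1, 0, 0, 0, 1],
  [0, 0, 0, 0, 1],
  [0, 0, 0, 0, 1],
  [0, 0, 0, 0, 1],
  [0, 0, 0, 0, 1],
  [0, 0, 0, 0, 1],
  [0, 0, 0, 0, 1],
  [0, 0, 0, 0, 1],
])

```text
clock: 22.8
tcp_pos: [0.554, -0.1336, 0.0646]
orientation: [0.579, -0.406, 0.579, 0.405]
wrist_force: [0.2, -2.9, 5.3]
finger_gap: 0.0001
```

```bash
python3 - <<'E'
from plan import *
s,R=st(); q=np.load("q.npy"); c,S=np.cos(q[2]),np.sin(q[2])
W=lambda x,y,z:np.array([q[0]+c*x-S*y,q[1]+S*x+c*y,z])
p=optics.read_camera("scene"); print(models.pinpoint("lever_pad",p)[:2])
print("tcp",proj(p,s["tcp_pos"]))
for l in(1.0,1.1,1.2,1.31):
    th=np.radians(75)-l; print(l,proj(p,W(0,-.0775*np.cos(th),.064+.0775*np.sin(th))),"end",proj(p,W(0,-.105*np.cos(th),.064+.105*np.sin(th))))
cv2.imwrite("pics/l.png",cv2.resize(p["pixels"][160:260,240:340],(600,600),interpolation=2))
E
```

```text
[{'location': [281.2, 188.3], 'conf': 0.49}]
tcp [280.32766504 196.37158614]
1.0 [278.78133771 189.13074896] end [275.05537238 180.50778102]
1.1 [278.67048165 190.61658756] end [274.9351843  182.56617957]
1.2 [278.66663685 192.31371445] end [274.95684083 184.89563515]
1.31 [278.78398204 194.40235573] end [275.14063805 187.74020271]
```

View pics/l.png

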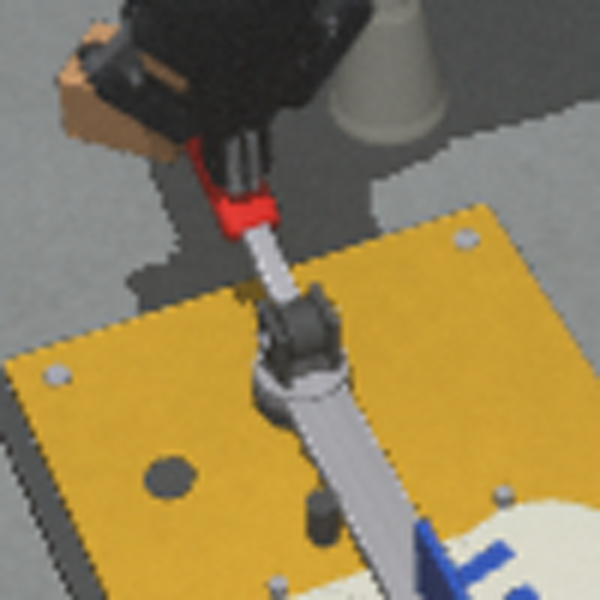

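The tips press on the pad near its inner end (crop 245,190). The pad's outer end (195,145) still looks a little high, so I'm continuing until the stop is felt.

servo_tool([
  [0.1, 0, 0, 0, 1],
  [0.1, 0, 0, 0, 1],
  [0.1, 0, 0, 0, 1],
  [0, 0, 0, 0, 1],
  [0, 0, 0, 0, 1],
  [0, 0, 0, 0, 1],
  [0, 0, 0, 0, 1],
  [0, 0, 0, 0, 1],
  [0, 0, 0, 0, 1],
  [0, 0, 0, 0, 1],
])

```text
clock: 24.15
tcp_pos: [0.554, -0.1336, 0.0616]
orientation: [0.579, -0.406, 0.579, 0.405]
wrist_force: [-1.2, -4.0, 5.9]
finger_gap: -0.0002
```

```bash
python3 - <<'E'
from plan import *
s,R=st()
p=optics.read_camera("scene"); print(models.pinpoint("lever_pad",p)[:2],models.pinpoint("lever_hinge",p)[:1],proj(p,s["tcp_pos"]))
a=cv2.resize(p["pixels"][170:220,255:305],(600,600),interpolation=2)
b=cv2.imread("pics/k.png")[:, :400]
cv2.imwrite("pics/m.png",a)
E
```

```text
[{'location': [277.7, 192.1], 'conf': 0.52}] [{'location': [289.5, 211.0], 'conf': 0.89}] [280.39038073 197.13363297]
```

View pics/m.png

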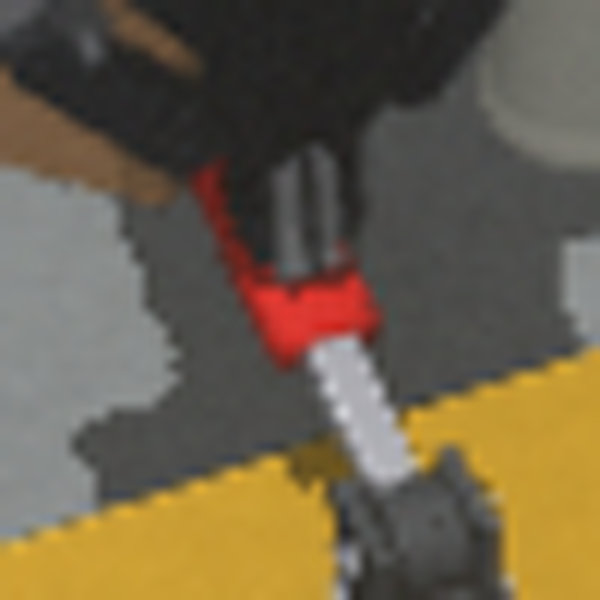

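servo_tool([
  [0.1, 0, 0, 0, 1],
  [0.1, 0, 0, 0, 1],
  [0.1, 0, 0, 0, 1],
  [0, 0, 0, 0, 1],
  [0, 0, 0, 0, 1],
  [0, 0, 0, 0, 1],
  [0, 0, 0, 0, 1],
  [0, 0, 0, 0, 1],
  [0, 0, 0, 0, 1],
  [0, 0, 0, 0, 1],
])

```text
clock: 25.55
tcp_pos: [0.554, -0.1337, 0.0586]
orientation: [0.579, -0.407, 0.579, 0.405]
wrist_force: [-0.8, -3.6, 5.6]
finger_gap: 0.0001
```

```bash
python3 - <<'E'
from plan import *
s,R=st(); q=np.load("q.npy"); c,S=np.cos(q[2]),np.sin(q[2])
W=lambda x,y,z:np.array([q[0]+c*x-S*y,q[1]+S*x+c*y,z])
p=optics.read_camera("scene"); print(proj(p,s["tcp_pos"]),"hinge",proj(p,W(0,0,.064)),models.pinpoint("lever_hinge",p)[0])
k=8; o=np.array([255,170]); ims=[]
for l in(1.05,1.31):
    im=cv2.resize(p["pixels"][170:245,255:305],None,fx=k,fy=k,interpolation=2)
    th=np.radians(75)-l
    def L(x,r,n): return W(x,-r*np.cos(th)+n*np.sin(th),.064+r*np.sin(th)+n*np.cos(th))
    def px(X): return tuple(int(v) for v in (proj(p,X)-o+.5)*k)
    for n in(-.006,.006):
        pts=[px(L(x,r,n)) for x,r in((-.013,.05),(.013,.05),(.013,.105),(-.013,.105))]
        cv2.polylines(im,[np.array(pts)],True,(255,255,0) if n>0 else (0,255,0),1)
    for x in(-.018,.018): cv2.circle(im,px(W(x,0,.076)),3,(255,0,255),-1)
    for a,b in((-.125,-.075),(0,-.075)): cv2.circle(im,px(W(a,b,.02)),3,(255,0,255),-1)
    cv2.line(im,px(W(-.125,-.075,.02)),px(W(.115,-.075,.02)),(255,0,255),1)
    ims.append(im)
cv2.imwrite("pics/n.png",np.hstack(ims))
E
```

```text
[280.42818066 197.88048085] hinge [289.63995051 214.24421566] {'location': [292.3, 211.9], 'conf': 0.81}
```

View pics/n.png

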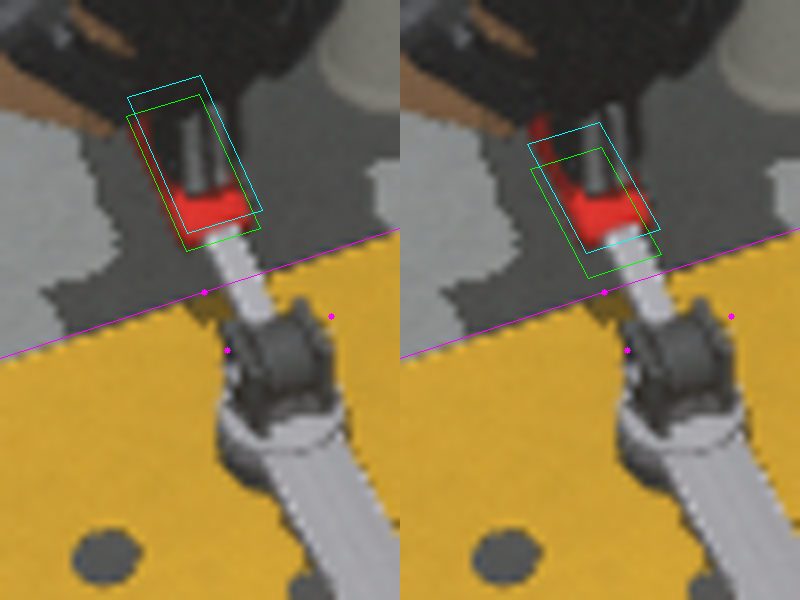

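The image shows the tips riding about 1 cm above the nominal TCP, also in the earlier free pictures, so the low z reading is not alarming. I'll keep pressing until the hard end shows in the force.

servo_tool([
  [0.1, 0, 0, 0, 1],
  [0.1, 0, 0, 0, 1],
  [0.1, 0, 0, 0, 1],
  [0, 0, 0, 0, 1],
  [0, 0, 0, 0, 1],
  [0, 0, 0, 0, 1],
  [0, 0, 0, 0, 1],
  [0, 0, 0, 0, 1],
  [0, 0, 0, 0, 1],
  [0, 0, 0, 0, 1],
])

```text
clock: 26.9
tcp_pos: [0.5539, -0.1338, 0.0555]
orientation: [0.579, -0.406, 0.579, 0.405]
wrist_force: [-0.4, -3.9, 5.3]
finger_gap: -0.0001
```

```bash
python3 look.py o >/dev/null; python3 - <<'E'
from plan import *
p=optics.read_camera("scene"); cv2.imwrite("pics/o2.png",cv2.resize(p["pixels"][170:245,255:305],None,fx=8,fy=8,interpolation=2)); print(proj(p,[.5885,-.0364,.2357]),env.get_state()["tcp_pos"],models.pinpoint("lever_pad",p))
E
```

```text
[293.18240686 174.30035927] [ 0.55392473 -0.133796    0.05554512] [{'location': [278.4, 193.5], 'conf': 0.78}]
```

View pics/o2.png

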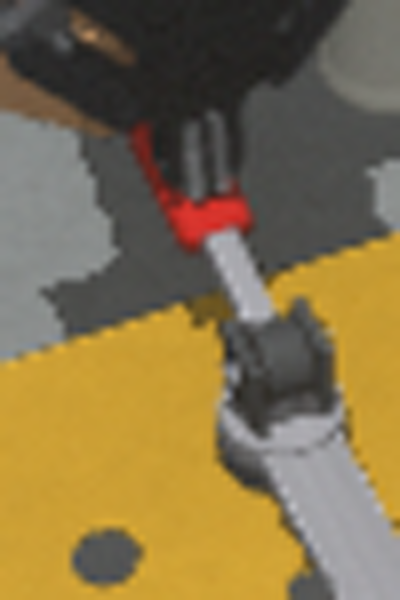

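servo_tool([
  [0.1, 0, 0, 0, 1],
  [0.1, 0, 0, 0, 1],
  [0.1, 0, 0, 0, 1],
  [0.1, 0, 0, 0, 1],
  [0, 0, 0, 0, 1],
  [0, 0, 0, 0, 1],
  [0, 0, 0, 0, 1],
  [0, 0, 0, 0, 1],
  [0, 0, 0, 0, 1],
  [0, 0, 0, 0, 1],
])

```text
clock: 28.35
tcp_pos: [0.5539, -0.1339, 0.0515]
orientation: [0.579, -0.407, 0.579, 0.405]
wrist_force: [-1.1, -3.1, 6.0]
finger_gap: -0.0
```

```bash
python3 - <<'E'
from plan import *
p=optics.read_camera("scene"); a=cv2.resize(p["pixels"][170:245,255:305],None,fx=8,fy=8,interpolation=2); cv2.imwrite("pics/p2.png",np.hstack([cv2.imread("pics/o2.png"),a]));print(models.pinpoint("lever_pad",p))
E
```

```text
[{'location': [278.3, 192.4], 'conf': 0.52}]
```

View pics/p2.png

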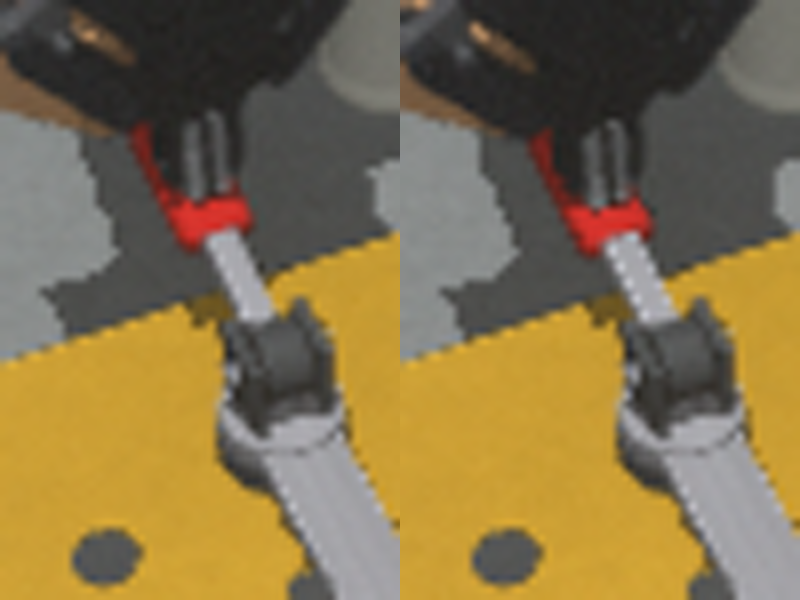

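The pad's inner edge moved down with the tips (crop row 247 to 256), so the lever follows. Continuing.

servo_tool([
  [0.1, 0, 0, 0, 1],
  [0.1, 0, 0, 0, 1],
  [0.1, 0, 0, 0, 1],
  [0.1, 0, 0, 0, 1],
  [0, 0, 0, 0, 1],
  [0, 0, 0, 0, 1],
  [0, 0, 0, 0, 1],
  [0, 0, 0, 0, 1],
  [0, 0, 0, 0, 1],
  [0, 0, 0, 0, 1],
])

```text
clock: 29.7
tcp_pos: [0.5538, -0.134, 0.0475]
orientation: [0.579, -0.406, 0.579, 0.405]
wrist_force: [-1.2, -4.7, 5.3]
finger_gap: 0.0
```

servo_tool([
  [0.1, 0, 0, 0, 1],
  [0.1, 0, 0, 0, 1],
  [0.1, 0, 0, 0, 1],
  [0.1, 0, 0, 0, 1],
  [0.1, 0, 0, 0, 1],
  [0, 0, 0, 0, 1],
  [0, 0, 0, 0, 1],
  [0, 0, 0, 0, 1],
  [0, 0, 0, 0, 1],
  [0, 0, 0, 0, 1],
])

```text
clock: 30.95
tcp_pos: [0.5537, -0.1344, 0.0431]
orientation: [0.579, -0.407, 0.58, 0.405]
wrist_force: [-3.3, -4.8, 9.1]
finger_gap: 0.0002
```

```bash
python3 - <<'E'
from plan import *
p=optics.read_camera("scene"); a=cv2.resize(p["pixels"][170:245,255:305],None,fx=8,fy=8,interpolation=2); cv2.imwrite("pics/q2.png",np.hstack([cv2.imread("pics/p2.png")[:,400:],a]));print(models.pinpoint("lever_pad",p))
E
```

```text
[{'location': [276.3, 193.0], 'conf': 0.49}]
```

View pics/q2.png

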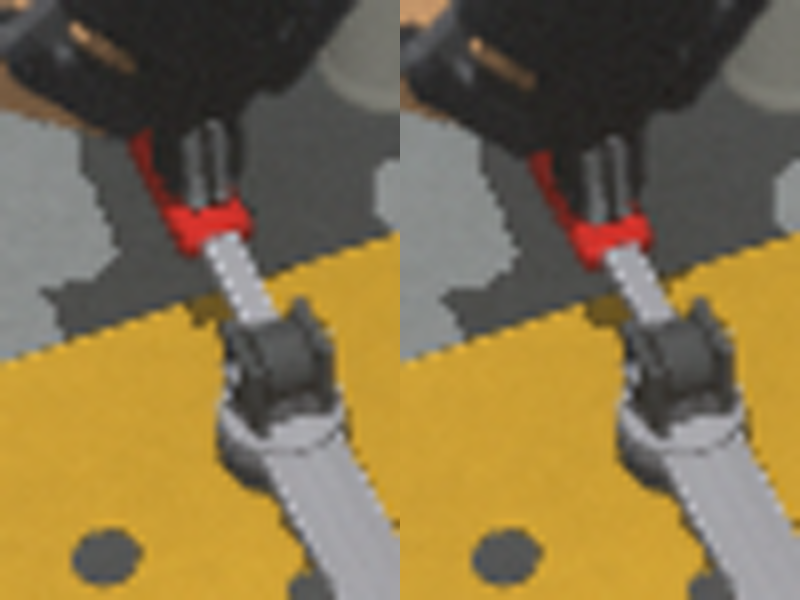

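servo_tool([
  [0.1, 0, 0, 0, 1],
  [0.1, 0, 0, 0, 1],
  [0.1, 0, 0, 0, 1],
  [0, 0, 0, 0, 1],
  [0, 0, 0, 0, 1],
  [0, 0, 0, 0, 1],
  [0, 0, 0, 0, 1],
  [0, 0, 0, 0, 1],
  [0, 0, 0, 0, 1],
  [0, 0, 0, 0, 1],
])

```text
clock: 32.3
tcp_pos: [0.5539, -0.1345, 0.0428]
orientation: [0.579, -0.407, 0.579, 0.404]
wrist_force: [-9.3, -2.8, 26.5]
finger_gap: 0.0003
```

Hard end: 26 N, with only 0.3 mm of travel for a 3 mm command. The z reading is lower than the geometry says, so I'll retract and look from both cameras.

servo_tool([
  [-0.5, 0, 0, 0, 1],
  [-1, 0, 0, 0, 1],
  [-2, 0, 0, 0, 1],
  [-3, 0, 0, 0, 1],
  [-4, 0, 0, 0, 1],
  [-4, 0, 0, 0, 1],
  [-3, 4, 0, 0, 1],
  [0, 5, 0, 0, 1],
  [0, 5, 0, 0, 1],
  [0, 3, 0, 0, 1],
])

```text
clock: 33.55
tcp_pos: [0.3914, -0.0736, 0.2138]
orientation: [0.579, -0.406, 0.579, 0.407]
wrist_force: [-0.5, -1.3, 0.4]
finger_gap: -0.0002
```

```bash
python3 look.py r; python3 - <<'E'
from plan import *
for n in("scene","top"):
  p=optics.read_camera(n)
  for k in("lever_pad","lever_hinge","strap_tab"): print(n,k,[(d["location"],round(d["conf"],2)) for d in models.pinpoint(k,p)[:2]])
  if n=="scene": cv2.imwrite("pics/r2.png",cv2.resize(p["pixels"][160:280,240:360],None,fx=5,fy=5,interpolation=2))
E
```

```text
33.55 [ 0.39142716 -0.07363229  0.21380182] yaw 2.794494995408264 [-0.48907327 -1.31209112  0.43832834]
tcp pallet [-0.1742517  -0.06730103] phi 1.939374900937442 r 0.18679690565330437
scene lever_pad [([280.5, 193.8], 0.66)]
scene lever_hinge [([289.5, 209.3], 0.85), ([294.2, 227.5], 0.69)]
scene strap_tab [([313.3, 258.0], 0.9)]
top lever_pad [([368.4, 191.8], 0.53)]
top lever_hinge [([346.4, 188.9], 0.83)]
top strap_tab [([302.7, 167.0], 0.68)]
```

View pics/r.png

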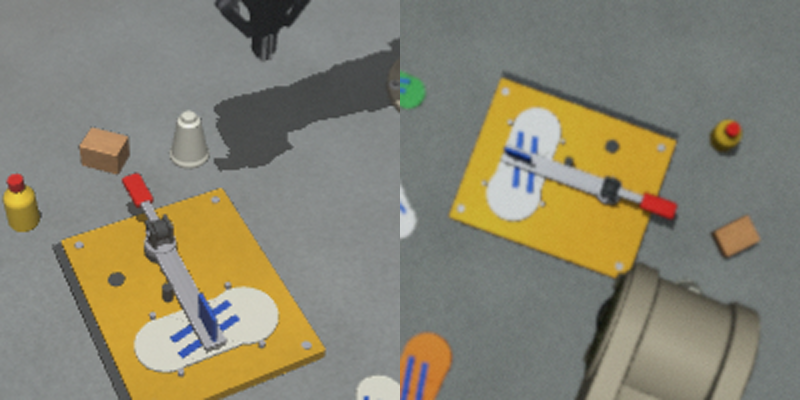

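View pics/r2.png

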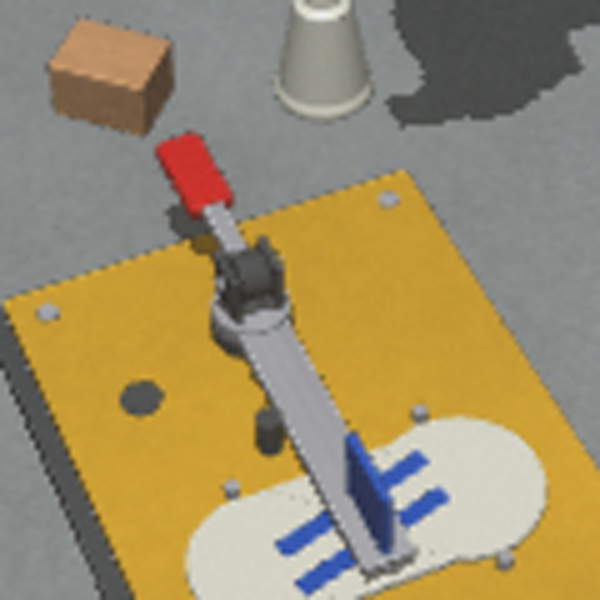

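```bash
cat > lev.py <<'E'
from plan import *
from scipy.optimize import least_squares
q=np.load("q.npy"); c,S=np.cos(q[2]),np.sin(q[2])
W=lambda x,y,z,dx=0,dy=0:np.array([q[0]+c*(x+dx)-S*(y+dy),q[1]+S*(x+dx)+c*(y+dy),z])
P=[optics.read_camera(n) for n in("scene","top")]
M=[]
for p,c0 in zip(P,((280,193),(369,192))):
    h=cv2.cvtColor(p["pixels"],cv2.COLOR_BGR2HSV); m=cv2.inRange(h,(0,140,60),(9,255,255))|cv2.inRange(h,(170,140,60),(180,255,255))
    n,l,st_,ce=cv2.connectedComponentsWithStats(m); i=min(range(1,n),key=lambda i:np.hypot(*(ce[i]-c0)) if st_[i,4]>20 else 1e9)
    M.append((l==i)); print(ce[i],st_[i])
def sil(p,l,dx,dy,off,k=8):
    th=np.radians(75)-l; X=[]
    for x in(-.013,.013):
        for r in(.05,.105):
            for n in(-.006,.006): X.append((proj(p,W(x,-r*np.cos(th)+n*np.sin(th),.064+r*np.sin(th)+n*np.cos(th),dx,dy))+off))
    im=np.zeros((400,640),np.float32); H=cv2.convexHull(np.float32(X))
    big=np.zeros((60*k,60*k),np.uint8); return H
def iou(l,dx,dy,cam,off=np.zeros(2),k=6):
    p,m=P[cam],M[cam]; H=sil(p,l,dx,dy,off)[:,0]
    o=np.array([250,160]) if cam==0 else np.array([335,160])
    big=np.zeros((60*k,70*k),np.uint8); cv2.fillConvexPoly(big,np.int32(np.round((H-o+.5)*k)),255)
    s=cv2.resize(big,(70,60),interpolation=cv2.INTER_AREA)/255.
    t=m[o[1]:o[1]+60,o[0]:o[0]+70].astype(float)
    return np.abs(s-t).sum()/t.sum()
if __name__=="__main__":
    for cam in(0,1):
        for l in np.arange(.7,1.5,.1):
            # free 2D image offset: pure shape
            b=min((iou(l,0,0,cam,np.array([a,bb])),a,bb) for a in np.arange(-4,4.1,.5) for bb in np.arange(-5,4.1,.5))
            print(cam,round(l,2),"err0",round(iou(l,0,0,cam),2),"best w/ offset",np.round(b,2))
    s,_=st(); print("tcp",proj(P[0],s["tcp_pos"]))
E
python3 lev.py
```

```text
[278.10071942 194.08633094] [271 187  15  17 139]
[368.8707483  192.71428571] [360 187  18  13 147]
0 0.7 err0 1.79 best w/ offset [ 0.84 -3.    4.  ]
0 0.8 err0 1.64 best w/ offset [ 0.78 -2.5   4.  ]
0 0.9 err0 1.41 best w/ offset [ 0.71 -1.5   4.  ]
0 1.0 err0 1.15 best w/ offset [ 0.62 -1.    4.  ]
0 1.1 err0 0.89 best w/ offset [ 0.57 -0.5   3.5 ]
0 1.2 err0 0.62 best w/ offset [ 0.5 -0.5  1.5]
0 1.3 err0 0.43 best w/ offset [ 0.42 -0.5   0.  ]
0 1.4 err0 0.52 best w/ offset [ 0.34 -0.5  -2.  ]
1 0.7 err0 0.85 best w/ offset [0.22 3.   3.  ]
1 0.8 err0 0.66 best w/ offset [0.24 2.   2.5 ]
1 0.9 err0 0.48 best w/ offset [0.23 0.5  1.5 ]
1 1.0 err0 0.37 best w/ offset [0.24 0.   1.  ]
1 1.1 err0 0.26 best w/ offset [0.2 0.  0.5]
1 1.2 err0 0.19 best w/ offset [0.18 0.5  0.5 ]
1 1.3 err0 0.17 best w/ offset [0.17 0.5  0.  ]
1 1.4 err0 0.2 best w/ offset [0.16 1.   0.  ]
tcp [340.04117558 136.16445119]
```

```bash
python3 - <<'E'
from h import *
for n in("scene","top"):
    p=optics.read_camera(n)
    for k,z in dict(template=.02,thread_cone=0,oil_bottle=0,needle_box=0).items():
        print(n,k,[(np.round(atz(p,d["location"],z),3)[:2],round(d["conf"],2)) for d in models.pinpoint(k,p)[:3]])
s=env.get_state(); print(s["clock"],s["qvel"].round(3),s["wrist_force"].round(1))
order.hand_in()
E
```

```text
scene template [(array([0.76 , 0.296]), 0.94), (array([0.633, 0.068]), 0.81), (array([0.586, 0.285]), 0.61)]
scene thread_cone [(array([ 0.404, -0.204]), 0.85)]
scene oil_bottle [(array([ 0.658, -0.262]), 0.95)]
scene needle_box [(array([ 0.506, -0.265]), 0.85), (array([ 0.575, -0.069]), 0.51)]
top template [(array([0.274, 0.23 ]), 0.97), (array([0.563, 0.276]), 0.87), (array([0.627, 0.064]), 0.71)]
top thread_cone []
top oil_bottle [(array([ 0.659, -0.272]), 0.69)]
top needle_box [(array([ 0.511, -0.279]), 0.75), (array([0.637, 0.06 ]), 0.37)]
34.65 [0.001 0.001 0.001 0.001 0.001 0.   ] [-0.4  0.9 -0.6]
the job is handed in; nothing more can be done
```

The clamp is closed: I pushed the strap round by its blue tab against its stop with the lever still up, then pressed the red lever down to its hard end. I moved the arm clear and handed the job in at about 34.7 s. No verdict was reported.

**Strap:** at the stop, a 3 mm further command moved the tip only 0.2 mm and the force rose to about 13 N. The last picture shows the bar parallel to the pallet's long side within about 0.01 rad.

**Lever:** at the hard end, 3 mm more gave only 0.3 mm of travel at about 26 N. Matching the pad's outline in both cameras gives about 1.3 rad, which is level. The scene-camera match was loose: when I let the image shift, it favoured 1.4 rad, past the hard end.

**Template and bystanders:** the network positions for the template, bottle and box are within about 15 mm of the first readings, which is their usual scatter. The largest was 14 mm, for the bottle. The template's own readings differ by 4–8 mm against its 12 mm limit, and the pictures show it still between its pins. In the last check the cone was found only by the scene camera, within 5 mm of its first position; the arm hid it from the top camera.

**Disagreement:** the fingertips appeared roughly 2 cm above the reported TCP. The lever therefore bottomed at a TCP height of 43 mm, not the expected 70 mm. I did not find the cause, so I relied on force and pictures instead of that height.

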